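Tighten the boxed-in clamp nut with a ring spanner

ROBOT

A 7-joint arm with a two-finger parallel gripper is mounted at the origin on a cart in front of the work surface, level with it; the furniture and walls round the work are solid. World frame = base frame: x ahead of the robot, y to its left, z up, the work surface at z = 0. Lengths are in m, angles in rad, forces in N, time in s.
With the tool pointing down it reaches from about 0.4 to 0.875 m from the base axis. Payload 19.3 kg.
Tool frame: the origin (TCP) lies where the fingers leave the gripper's body, on its centre line; the fingertips stand bot.tip_reach ahead of it and the grasp point (between the pads) lies 54 mm ahead of it (bot.tip_reach is the distance from the TCP to the fingertips, in m); z points along the fingers, y is the line along which they close (so a half turn about z gives the same grasp; the last joint's range is limited). The gripper opens to 85 mm and grips with 20 to 120 N. Pads are 22 mm wide; open, the fingers measure 114 mm over their backs; the gripper's body (76 mm by 85 mm) begins 54 mm behind the grasp point. The pads swing forward as they close: fully open they stand 13 mm farther back than shut.
Start: joints at [-1.351, 0.521, -0.036, 1.599, 0.021, 1.021, -0.113], TCP at [0.179, 0.599, 0.304] pointing down, gripper open.
Joint ranges: [-2.91, 2.91], [-0.3, 2.13], [-1.5, 1.42], [0.17, 2.43], [-1.26, 4.41], [0.16, 1.93], [-2.52, 2.52]. Speed limits (rad/s): [1.89, 1.89, 2.39, 2.39, 3.01, 3.01, 3.01].

INTERFACE

Orientations are given as [roll, pitch, yaw] about the fixed x, y, z axes, in that order (R = Rz(yaw) Ry(pitch) Rx(roll)).
In Python, from workcell import bot gives the robot as it stands. The module is installed in compiled form; this text tells all that it offers.
- The arm moves only by the shell command python3 -m jog 'ROWS' [FORCE]. ROWS is JSON, a list that holds one entry, the list of rows, each a list of 7 numbers: the shift along the tool's x, y, z in mm, then the turn, a rotation vector about the tool's x, y, z in rad, then the opening, from 0 (shut) to 1 (fully open). In form: [[[tx, ty, tz, wx, wy, wz, fingers], ...]]. A call has 1 to 5 rows; each row shifts and turns the commanded pose from where the row before left it, along the tool's axes as they then stand; what a row does not reach is not made up. A row lasts 1/10 s, in which the tool goes at most 50 mm and 8.59 degrees, less where a joint would pass 70% of its speed; a pose out of reach is approached as far as the arm can. A call is refused whole if a number of a shift passes 50 or a number of a turn 0.15, either way. A call with a gripper value outside its range is refused whole. The fingers move at their own pace and stop on an object; FORCE is the grip in N (left out, the last holds). Time passes only in rows, so rows that do not move let the fingers close. It gives the time, the measured TCP pose, the force, the opening and the grip force at its end, in the units of the state.
- bot.observe(): the state, without advancing time (a new reading comes with each control period).
- bot.grab_frame(name): name is "side" or "top"; returns a dict with "img" (480x640x3 uint8, red, green, blue), "intrinsics" (3x3 intrinsics, pixels), "R" (3x3) and "t" (3): a world point X has camera coordinates R X + t. Camera axes: x right, y down, z forward; pixel columns grow to the right and rows downward; lengths in m; the calibration is good to about 2 mm. A picture is of the moment at which its call begins. There is no depth.
- bot.job_done(): hands the job in; it is judged then, once.
Trained networks look in a picture, given as the dict that the camera call returned (one of the last four; its "shot" number tells which), for a name from the list of things; names that differ only in an ending like _2 or _b are one class to them, and where a whole thing is asked for, a point or a joint stands for the part that bears it (a point fixed in the world has none). Each returns a list of dicts, best first, with "conf" (0 to 1); they miss things now and then, are a little off and sometimes report something else, mostly with a low value. They report only what shows in the picture. A call takes as long as a camera call. They do not tell look-alikes from the thing itself.
- bot.trace(query, picture): "region" (480x640 bool, what is visible of it).
- bot.spot_point(query, picture): "xyz" ([x, y, z] in m, in world coordinates, good to about 4 mm: a listed point, or the origin of a listed thing).
The state is a dict: "clock": time; "qpos": joint angles; "qd": joint speeds; "joint_efforts": joint torques, N m; "position": TCP position; "tool_rot": TCP orientation; "force": force on the tool from outside, world axes, zero at the start; "moment": the same for the moment, N m; "grip_width": finger opening in m; "finger_force": force on a finger pad.
Only numpy, scipy, OpenCV 4.12 (cv2) and the standard library are available. Lean on these libraries where they do the work, as an engineer would, in place of code of your own. Each camera call takes 0.05 s, during which the arm holds its last target. There are 200 camera calls.

TASK

Take the cranked double-ring spanner from the rubber tool mat and, with its larger ring, tighten the hexagon nut in the walled clamping bay clockwise until it comes up hard, and pull it firm, clearly beyond its running drag. The walls allow only a short swing, so after each stroke lift the spanner off, swing it back and seat it fully again; do not touch the nut with the fingers, pull gently enough not to overstrain the nut, and do not bang or lever against the bay. Then lay the spanner flat back on the mat, let go, and leave the other things where they are.

Things in the scene. Friction and masses are not known exactly. Their poses are not given: they have to be found in the camera images.
- spanner: cranked double ring spanner, plain steel, 0.16 kg, 180 mm long. Origin under its middle, level with the rings' undersides; z up, x towards the larger ring. Rings 14 mm high centred 70 mm either side: larger at +x (hexagon opening 25.6 mm, 39 mm outside), smaller at -x (19 mm, 31-36 mm outside, too small for the nut). One pair of flats of each is square to x. Handle raised between them
- spanner_grip (a point): centre of the spanner's straight raised handle (84 mm long, 12 mm wide in y, 10 mm high), 25 mm above the spanner's origin; axes as the spanner's. Grasp here from above, across y
- big_ring (a point): centre of the larger ring's opening at the level of its underside, 70 mm along +x from the spanner's origin; axes as the spanner's
- bay: fixed grey clamping bay 195 x 252 mm: 12 mm base plate, walls 10 mm thick to 75 mm above the desk at back and sides, open to its -x. Origin on the desk under the nut's axis. Inner wall faces: y = +-116, x = +60 mm; side walls end at x = -125 mm. The seated spanner's handle points out of the open side and can swing about 45 degrees either way before its small ring meets a wall, lifted or not
- bay_walls: the three upright walls of the bay, fixed to it, same origin and axes
- nut_seat (a point): on the nut's axis at its underside, 30 mm above the desk, axes as the bay's; the fully seated spanner's underside rests at this level. The nut is 24 mm across flats and 16 mm high, its top bevelled; the stud ends 19 mm above this point: lifted 22 mm the spanner is clear
- nut (a joint): turn of the hexagon nut in rad, growing clockwise seen from above (tightening). Starts from -2.9 to -1.4; hard stop at 0; drag 0.35 N m, stays where left; firm = about 1 N m against the stop, over 2 overstrains it. In the bay's frame its flats face -0.175 - (joint value) rad, counter-clockwise from above, and every 60 degrees on. The ring has about 7 degrees of play either way on the nut
- tool_mat: fixed flat black rubber mat, 230 x 100 x 4 mm, origin at the centre of its underside, long side along its x; the spanner lies on it at the start, larger ring towards the mat's +x
- mat_top (a point): centre of the mat's upper face, 4 mm above the desk, axes as the mat's
- padlock: brass padlock lying flat, 67 x 40 x 15 mm; a bystander, leave it alone
- hex_keys: folding hex key set, 90 mm long; a bystander, leave it alone
- loupe: small folding loupe, 34 mm; a bystander, leave it alone
- euro_cylinder_b: steel euro-profile lock cylinder lying on its side, 72 mm long; a bystander, leave it alone
- usb_stick: black memory stick, 54 mm; a bystander, leave it alone
- mug_1: white mug, 95 mm high; a bystander, leave it alone
- tweezers: coated tweezers, 155 mm; a bystander, leave it alone
Mind the look-alikes: they are no part of the job. Several things have the shape of the spanner; the one meant has the colours described above.

How it is judged:
On the way, in this order (a step that is already met when the one before it is completed fails the run):
1. the larger ring of the spanner is fully seated on the nut, which is not yet tight (horizontal distance between big_ring and nut_seat below 0.006 m and z of big_ring in the frame of nut_seat below 0.005 m and angle between spanner's own z axis and vertical below 0.12 rad and value of joint nut below -0.5 rad), for 0.1 s.
2. after a first stroke, the spanner is lifted clear of the nut (z of big_ring in the frame of nut_seat above 0.017 m and value of joint nut between -2.75 and -0.1 rad), for 0.1 s.
3. the nut has been turned up to its stop and pulled firm with the spanner seated on it (65 N over the contacts, about 0.6 N m) (horizontal distance between big_ring and nut_seat below 0.006 m and z of big_ring in the frame of nut_seat below 0.005 m and angle between spanner's own z axis and vertical below 0.12 rad and value of joint nut above -0.06 rad and contact force between spanner and nut above 65 N), for 0.05 s.
At the end, for the whole second after the job is handed in: the nut is tight (within 0.06 rad of its stop) and the spanner lies flat and still on the mat, its middle within 50 mm of the mat's centre, released (value of joint nut above -0.06 rad and z of spanner in the frame of mat_top between -0.003 and 0.004 m and horizontal distance between spanner and mat_top below 0.05 m and angle between spanner's own z axis and vertical below 0.1 rad and linear speed of spanner below 0.02 m/s); the robot touches nothing.
It fails at once if the fingers touch the nut (contact force between the fingers and nut above 1 N).
It fails at once if the spanner is forced on the nut (240 N over the contacts, about 2 N m) (contact force between spanner and nut above 240 N).
It fails at once if the spanner is banged or levered against the walls of the bay (over 25 N) (contact force between spanner and bay_walls above 25 N).
It fails at once if the arm or fingers push on the bay (over 15 N) (contact force between any of the fingers, the arm and bay above 15 N).
It fails at once if a bystander is moved by more than 20 mm (distance of any of padlock, hex_keys, loupe, euro_cylinder_b, usb_stick, mug_1, tweezers from where it was at the start of the episode above 0.02 m).
It also fails if it takes over 72 s, if anything falls off the work surface, if the arm or the gripper's body presses on something with over 40 N, if the wrist force passes 120 N, or if a joint passes its speed limit or range.

## Working session

There is one attempt and no reset: what is moved stays moved. The work goes in short steps, Python scripts to look and compute and a shell command to move; the robot and the scene stay as the last step left them, time stands still between calls to the robot, and variables do not carry over. Pictures are saved under pics/ and viewed, at most 10 in all, crops included, and the job is handed in when it is done.

```bash
mkdir -p pics; cat > h.py <<'E'
import numpy as np, cv2
from workcell import bot
def save(f,n): cv2.imwrite('pics/'+n,f['img'][:,:,::-1])
def ray(f,u,v,z):
    K=np.array(f['intrinsics']);R=np.array(f['R']);t=np.array(f['t'])
    d=R.T@np.linalg.inv(K)@np.array([u,v,1.]);c=-R.T@t
    return c+d*(z-c[2])/d[2]
def proj(f,X):
    p=np.array(f['intrinsics'])@(np.array(f['R'])@np.array(X)+np.array(f['t']));return p[:2]/p[2]
E
python3 - <<'E'
from h import *
np.set_printoptions(precision=4,suppress=True)
s=bot.observe();print(s['clock'],s['position'],s['tool_rot'],s['grip_width'],bot.tip_reach)
a=bot.grab_frame('top');b=bot.grab_frame('side')
save(a,'top.png');save(b,'side.png')
for n,f in(('top',a),('side',b)):
    print(n,'cam',-np.array(f['R']).T@np.array(f['t']))
    for q in['spanner','spanner_grip','big_ring','bay','nut_seat','tool_mat','mat_top','nut']:
        try:
            for d in bot.spot_point(q,f)[:3]: print(q,round(d['conf'],2),np.array(d['xyz']),proj(f,d['xyz']))
        except Exception as e: print(q,e)
E
```

```text
0.0 [0.1786 0.5987 0.3033] [-3.1405  0.0001  2.8517] 0.08519656075653606 0.0726
top cam [0.2994 0.2447 1.3069]
spanner 0.9 [0.3869 0.5956 0.003 ] [170.2478 315.6419]
spanner 0.83 [ 0.5273  0.2447 -0.    ] [321.4555 253.4551]
spanner_grip 0.96 [0.3889 0.596  0.028 ] [167.1564 314.0569]
spanner_grip 0.87 [0.5255 0.2424 0.0281] [322.4327 252.1132]
big_ring 0.88 [ 0.4482  0.5623 -0.0018] [185.9024 289.1522]
big_ring 0.74 [0.5918 0.2298 0.0056] [327.3226 226.0609]
bay 0.93 [ 0.5721 -0.1041  0.0009] [468.8483 232.3425]
nut_seat 0.66 [ 0.5721 -0.1079  0.0307] [473.7773 229.6244]
tool_mat 0.78 [0.5298 0.2373 0.0015] [324.5849 252.2475]
tool_mat 0.32 [0.5252 0.2428 0.03  ] [322.26   252.1006]
mat_top 0.75 [0.5242 0.2418 0.0023] [322.7089 254.568 ]
nut it knows: bay, bay_walls, big_ring, euro_cylinder, hex_keys, loupe, mat_top, mug, nut_seat, padlock, spanner, spanner_grip, tool_mat, tweezers, usb_stick
side cam [0.0506 0.9322 0.6035]
spanner 0.87 [0.5247 0.2406 0.0028] [327.1792 262.6714]
spanner 0.67 [0.3849 0.5983 0.0026] [269.0958 405.4974]
spanner_grip 0.81 [0.3843 0.5986 0.0252] [268.3432 396.025 ]
spanner_grip 0.59 [0.5248 0.2404 0.0267] [327.2558 253.5951]
big_ring 0.78 [ 0.4496  0.5617 -0.0036] [253.9292 373.7829]
big_ring 0.55 [0.5968 0.2299 0.0062] [303.7492 248.5347]
bay 0.71 [ 0.5757 -0.1078  0.0053] [384.2872 195.0035]
nut_seat 0.41 [0.5207 0.2425 0.0303] [328.281 253.29 ]
tool_mat 0.84 [0.5238 0.2332 0.001 ] [329.4289 261.871 ]
mat_top 0.71 [0.5253 0.2356 0.009 ] [328.2711 259.1797]
nut it knows: bay, bay_walls, big_ring, euro_cylinder, hex_keys, loupe, mat_top, mug, nut_seat, padlock, spanner, spanner_grip, tool_mat, tweezers, usb_stick
```

View pics/top.png

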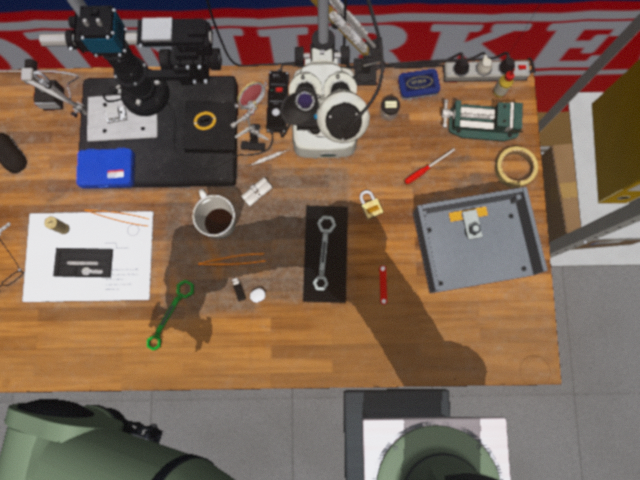

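View pics/side.png

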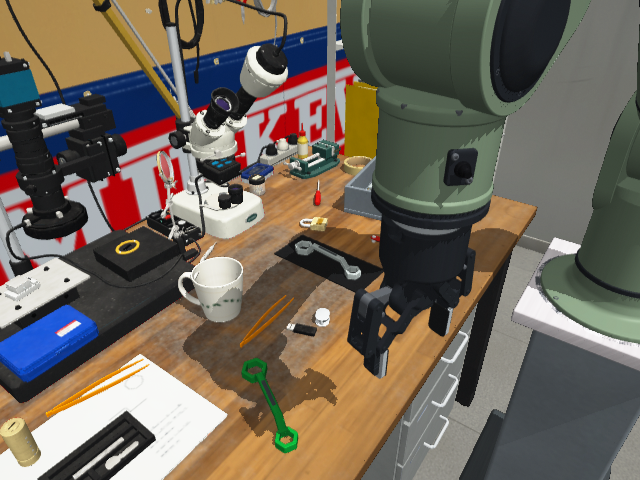

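```bash
python3 - <<'E'
import cv2,numpy as np
i=cv2.imread('pics/top.png')
a=cv2.resize(i[205:305,265:375],None,fx=3.6,fy=4,interpolation=3)
a=cv2.resize(i[205:305,270:370],(400,400),interpolation=3)
b=cv2.resize(i[180:280,420:520],(400,400),interpolation=3)
cv2.imwrite('pics/crop.png',np.hstack([a,b]))
E
```

```text
(no output)
```

View pics/crop.png

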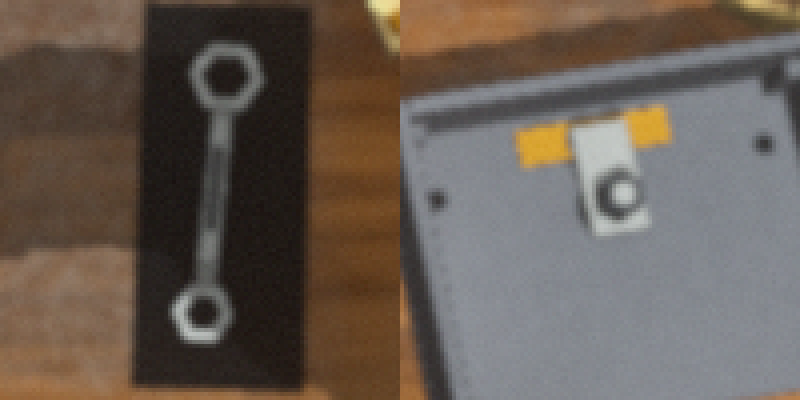

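Two spanner shapes: a green one at (170,315) and a plain steel one on the black mat at (322,253). The steel one fits the description, and the crop confirms it: larger ring up at (327,224), smaller ring at (320,283). The nut and stud show at about (475,229), and the bay opens downwards in the picture.

```bash
cat > fit.py <<'E'
from h import *
from scipy.optimize import minimize
def sil(f,pose,parts):
    x,y,a=pose;m=np.zeros((480*4,640*4),np.uint8);c,s=np.cos(a),np.sin(a)
    for (x0,x1,y0,y1,z0,z1) in parts:
        P=np.array([proj(f,[x+c*u-s*v,y+s*u+c*v,w]) for u in(x0,x1) for v in(y0,y1) for w in(z0,z1)])
        cv2.fillConvexPoly(m,cv2.convexHull(np.round((P+.5)*4).astype(np.int32)),255)
    return cv2.resize(m,(640,480),interpolation=cv2.INTER_AREA)/255.
def fit(f,mask,parts,p0):
    mask=cv2.GaussianBlur(mask.astype(float),(0,0),1.)
    L=lambda p:((cv2.GaussianBlur(sil(f,p*[.01,.01,.1],parts),(0,0),1.)-mask)**2).sum()
    r=minimize(L,np.array(p0)/[.01,.01,.1],method='Nelder-Mead',options=dict(initial_simplex=np.array(p0)/[.01,.01,.1]+np.array([[0,0,0],[.8,0,0],[0,.8,0],[0,0,.8]])))
    return r.x*[.01,.01,.1],r.fun
BAY=[(-125,70,-126,126,0,12),(-125,70,116,126,0,75),(-125,70,-126,-116,0,75),(60,70,-126,126,0,75)]
BAY=[tuple(v/1000 for v in b) for b in BAY]
MAT=[(-.115,.115,-.05,.05,0,.004)]
E
python3 - <<'E'
from fit import *
np.set_printoptions(precision=4,suppress=True)
f=bot.grab_frame('top')
d=bot.trace('bay',f)[0];print(d['conf'],d['region'].sum(),fit(f,d['region'],BAY,[.572,-.105,.16]))
m=bot.trace('tool_mat',f)[0]['region'];sp=[e for e in bot.trace('spanner',f)]
for e in sp: print('sp',e['conf'],e['region'].sum(),np.argwhere(e['region']).mean(0))
s=[e['region'] for e in sp if 300<np.argwhere(e['region'])[:,1].mean()<350][0]
print(fit(f,m|s,MAT,[.526,.24,-.03]))
# spanner: hole centres from image
g=cv2.cvtColor(f['img'],cv2.COLOR_RGB2GRAY)
G=cv2.resize(g[205:305,270:370],None,fx=4,fy=4,interpolation=3);print('sp extents',np.argwhere(s).min(0),np.argwhere(s).max(0))
b=ray(f,326.6,224.6,.015);c=ray(f,320.2,283.6,.015)
print('rings',b,c,np.linalg.norm(b-c),(b+c)/2,np.arctan2(*(b-c)[[1,0]]))
pts=np.argwhere(s)[:,::-1]
W=np.array([ray(f,u,v,.018)[:2] for u,v in pts]);cc=W.mean(0);e,v=np.linalg.eigh(np.cov(W.T));print('pca',cc,np.arctan2(v[1,1],v[0,1]))
# bay by 2nd estimate: stud
print('stud',ray(f,420+624/4-100+.0,180+192/4,.049), ray(f,420+(624-400)/4,180+192/4,.049))
E
```

```text
0.63 10463 (array([ 0.5718, -0.1059,  0.1554]), np.float64(29.968054225459497))
sp 0.76 443 [312.3725 169.8104]
sp 0.64 295 [253.3322 322.4644]
(array([ 0.5267,  0.2369, -0.0493]), np.float64(128.74506406879513))
sp extents [217 315] [290 332]
rings [0.5932 0.2315 0.015 ] [0.4543 0.2487 0.015 ] 0.14000387109339935 [0.5238 0.2401 0.015 ] -0.12288853007586095
pca [0.5248 0.2423] 3.0444435847076297
stud [ 0.5719 -0.1081  0.049 ] [ 0.5719 -0.1081  0.049 ]
```

```bash
cat > goal.py <<'E'
import sys
from h import *
# goal.py x y z yaw : remaining shift in current tool frame (mm) and wz, rotvec tilt
from scipy.spatial.transform import Rotation as Ro
np.set_printoptions(precision=4,suppress=True)
s=bot.observe();R=Ro.from_euler('xyz',s['tool_rot']);p=np.array(s['position'])
print('t',s['clock'],'p',p,'rot',np.array(s['tool_rot']),'q',np.array(s['qpos']),'F',np.array(s['force']),'M',np.array(s['moment']),'w',s['grip_width'])
if len(sys.argv)>4:
    x,y,z,a=map(float,sys.argv[1:5]);G=Ro.from_euler('xyz',[np.pi,0,a])
    print('shift mm',R.inv().apply(np.array([x,y,z])-p)*1000,'rotvec',(R.inv()*G).as_rotvec())
E
R='[-43,-24,0,0,0,0,1]'
python3 -m jog '[[[-43,-24,0,0,0,0,1],[-43,-24,0,0,0,0,1],[-43,-24,0,0,0,0,1],[-43,-24,0,0,0,0,1],[-43,-24,0,0,0,0,1]]]'
python3 -m jog '[[[-43,-24,0,0,0,0,1],[-43,-24,0,0,0,0,1],[-43,-24,0,0,0,0,1],[-43,-24,0,0,0,0,1],[-43,-24,0,0,0,0,1]]]'
python3 -m jog '[[[0,0,6,0,0,0.148,1],[0,0,6,0,0,0.148,1],[0,0,6,0,0,0.148,1],[0,0,6,0,0,0.148,1],[0,0,6,0,0,0.148,1]]]'
python3 goal.py .524 .2405 .15 -.12
```

```text
clock: 1.5
position: [0.3515, 0.4209, 0.3041]
tool_rot: [3.141, 0.0, 2.852]
force: [1.6, 0.7, 1.4]
grip_width: 0.0853
finger_force: 0.0
clock: 2.0
position: [0.5233, 0.2444, 0.3041]
tool_rot: [3.141, 0.0, 2.852]
force: [0.5, 0.6, 0.3]
grip_width: 0.0857
finger_force: 0.0
clock: 2.5
position: [0.5221, 0.246, 0.2737]
tool_rot: [3.141, 0.0, 2.106]
force: [0.9, 0.5, -0.1]
grip_width: 0.0854
finger_force: 0.0
t 2.5 p [0.5221 0.246  0.2737] rot [3.1414 0.     2.1056] q [-0.7161  0.4915  0.2428  1.7709 -0.1457  0.8966  0.125 ] F [ 0.8893  0.4652 -0.088 ] M [0.0357 0.0249 0.0506] w 0.08539375426937225
shift mm [ -5.6985  -1.2355 123.7338] rotvec [ 0.0001 -0.0002  2.2256]
```

```bash

python3 -m jog '[[[0,0,7,0,0,0.148,1],[0,0,7,0,0,0.148,1],[0,0,7,0,0,0.148,1],[0,0,7,0,0,0.148,1],[0,0,7,0,0,0.148,1]]]' >/dev/null
python3 -m jog '[[[0,0,7,0,0,0.148,1],[0,0,7,0,0,0.148,1],[0,0,7,0,0,0.148,1],[0,0,7,0,0,0.148,1],[0,0,7,0,0,0.148,1]]]' >/dev/null
python3 -m jog '[[[0,0,7,0,0,0.148,1],[0,0,7,0,0,0.148,1],[0,0,7,0,0,0.148,1],[0,0,7,0,0,0.148,1],[0,0,7,0,0,0.148,1]]]'
python3 goal.py .524 .2405 .083 -.12
```

```text
clock: 4.0
position: [0.5221, 0.2462, 0.1686]
tool_rot: [-3.141, -0.0, -0.114]
force: [-0.6, 0.1, -0.1]
grip_width: 0.0853
finger_force: 0.0
t 4.0 p [0.5221 0.2462 0.1686] rot [-3.1414 -0.0001 -0.114 ] q [-1.0301  0.7707  0.7402  1.8623 -0.717   0.7969 -1.5877] F [-0.603   0.0741 -0.07  ] M [-0.0209  0.0279 -0.0071] w 0.08534820774057583
shift mm [ 2.5259  5.5087 85.6475] rotvec [-0.0002 -0.0001  0.006 ]
```

```bash

python3 -m jog '[[[2.5,5.5,20,0,0,0.006,1],[0,0,25,0,0,0,1],[0,0,25,0,0,0,1],[0,0,15.5,0,0,0,1],[0,0,0,0,0,0,1]]]'
python3 -m jog '[[[0,0,0,0,0,0,0],[0,0,0,0,0,0,0],[0,0,0,0,0,0,0],[0,0,0,0,0,0,0],[0,0,0,0,0,0,0]]]' 80
python3 -m jog '[[[0,0,0,0,0,0,0],[0,0,0,0,0,0,0],[0,0,0,0,0,0,0]]]'
python3 goal.py .524 .2405 .083 -.12
```

```text
clock: 4.5
position: [0.5234, 0.24, 0.0819]
tool_rot: [3.14, 0.002, -0.114]
force: [-0.1, 0.0, 0.6]
grip_width: 0.0855
finger_force: 0.0
clock: 5.0
position: [0.5241, 0.2405, 0.0838]
tool_rot: [-3.141, -0.0, -0.114]
force: [0.5, 0.6, 0.6]
grip_width: 0.0122
finger_force: 0.2
clock: 5.3
position: [0.5241, 0.2404, 0.0839]
tool_rot: [-3.141, -0.0, -0.114]
force: [-2.5, 1.1, 9.7]
grip_width: 0.0104
finger_force: 78.3
t 5.3 p [0.5241 0.2404 0.0839] rot [-3.141  -0.0002 -0.1142] q [-0.9429  0.8812  0.6149  1.8848 -0.8268  0.6502 -1.4928] F [-2.5217  1.1493  9.73  ] M [0.0629 0.5132 0.018 ] w 0.010361811382023496
shift mm [-0.1032 -0.0416  0.9317] rotvec [-0.0006 -0.0002  0.0058]
```

```bash

python3 -m jog '[[[0,0,-20,0,0,0,0],[0,0,-35,0,0,0,0],[0,0,-35,0,0,0,0],[0,0,-25,0,0,0,0],[0,0,0,0,0,0,0]]]'
python3 - <<'E'
from h import *
np.set_printoptions(precision=4,suppress=True)
s=bot.observe();print(s['force'],s['moment'],s['grip_width'],s['position'])
a=bot.grab_frame('side');t=bot.grab_frame('top')
for f in (a,t):
    for q in('big_ring','spanner_grip','nut_seat','bay'):
        for d in bot.spot_point(q,f)[:2]: print(q,round(d['conf'],2),np.array(d['xyz']),proj(f,d['xyz']))
i=cv2.resize(a['img'][100:300,220:470],(500,400)); j=cv2.resize(t['img'][170:330,270:390],(300,400))
cv2.imwrite('pics/l1.png',np.hstack([i,j])[:,:,::-1])
E
```

```text
clock: 5.8
position: [0.525, 0.2406, 0.2013]
tool_rot: [-3.139, -0.003, -0.114]
force: [-0.4, -0.5, -2.9]
grip_width: 0.0105
finger_force: 78.6
[-0.3845 -0.522  -2.9018] [-0.0102 -0.0071  0.0105] 0.0105287169689536 [0.525  0.2406 0.2013]
big_ring 0.97 [0.5992 0.2277 0.127 ] [302.2623 200.7922]
big_ring 0.64 [ 0.4483  0.5605 -0.0011] [254.8889 372.6366]
spanner_grip 0.78 [0.3831 0.5973 0.0228] [269.6186 396.8825]
spanner_grip 0.76 [0.5214 0.2394 0.1443] [329.2539 205.9138]
nut_seat 0.91 [ 0.578  -0.1127  0.0308] [385.0888 185.7228]
bay 0.55 [ 0.5742 -0.1054  0.0059] [384.3599 195.2864]
big_ring 0.94 [0.4469 0.5612 0.0002] [186.1531 289.6069]
spanner_grip 0.88 [0.3897 0.5979 0.0278] [166.3544 313.7205]
nut_seat 0.96 [ 0.572  -0.1082  0.0252] [473.2862 230.1704]
```

View pics/l1.png

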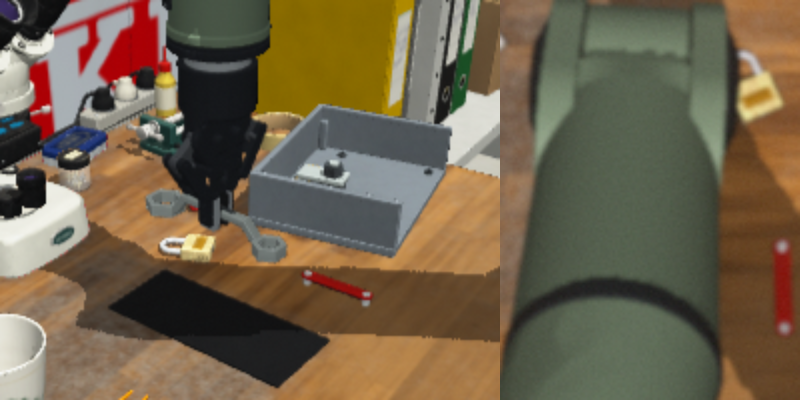

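The spanner is held level in the gripper: big ring at about side px (302,201), small ring at (354,224). The nut is in clear view of the side camera at about (386,184), and the top camera's view of the spanner is blocked by the arm. Next I look at the nut up close.

```bash
python3 - <<'E'
from h import *
np.set_printoptions(precision=4,suppress=True)
o=[]
for n in('side','top'):
    F=[bot.grab_frame(n) for _ in range(4)]
    m=np.mean([f['img'].astype(float) for f in F],0);f=F[0]
    u,v=np.round(proj(f,[.572,-.107,.04])).astype(int)
    c=cv2.resize(m[v-14:v+14,u-14:u+14].astype(np.uint8),(392,392),interpolation=cv2.INTER_CUBIC)
    c=cv2.convertScaleAbs(c,alpha=1.3)
    o.append(c);print(n,'origin',u-14,v-14)
    for z in(.03,.046,.049):print(z,proj(f,[.572,-.107,z]),'px/x',proj(f,[.582,-.107,z])-proj(f,[.572,-.107,z]),'px/y',proj(f,[.572,-.097,z])-proj(f,[.572,-.107,z]))
cv2.imwrite('pics/nut.png',np.hstack(o)[:,:,::-1])
E
```

```text
side origin 372 170
0.03 [386.0043 187.3288] px/x [-3.2591 -0.9488] px/y [-1.8012  1.3686]
0.046 [386.4421 181.9602] px/x [-3.2831 -0.9345] px/y [-1.8113  1.3491]
0.049 [386.5248 180.9454] px/x [-3.2877 -0.9317] px/y [-1.8132  1.3454]
top origin 460 215
0.03 [473.3104 229.7377] px/x [-0.279  -4.2244] px/y [-4.3343  0.0702]
0.046 [475.1472 228.2439] px/x [-0.285  -4.2739] px/y [-4.3874  0.0711]
0.049 [475.4966 227.9597] px/x [-0.2861 -4.2833] px/y [-4.3975  0.0713]
```

View pics/nut.png

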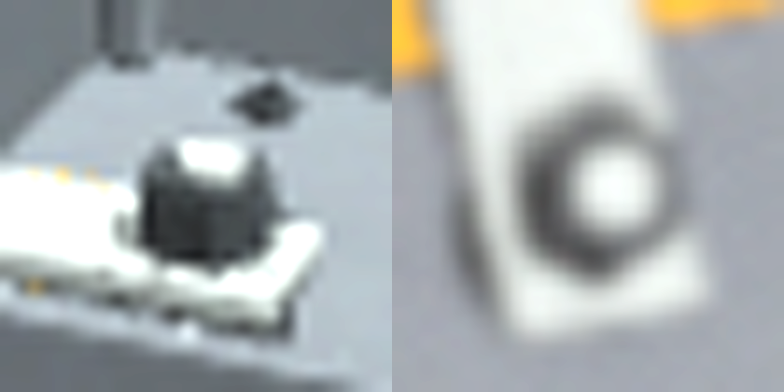

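The top view (right) shows the nut's hexagon about (474.5,228), with corners nearly straight up and down in the picture. So its flats face about 0.42 rad in the world frame. The stud at (475.4,228.2) puts the nut at (0.572,-0.1065), which agrees with the bay fit.

```bash
python3 goal.py .508 -.135 .2 .42
python3 -m jog '[[[40,-4.6,0,0,0,-0.107,0],[0,0,0,0,0,-0.107,0],[0,0,0,0,0,-0.107,0],[0,0,0,0,0,-0.107,0],[0,0,0,0,0,-0.107,0]]]' 120
python3 goal.py .508 -.135 .2 .42
```

```text
t 6.7 p [0.524  0.2403 0.1984] rot [-3.1416 -0.     -0.1142] q [-1.0458  0.7328  0.7814  1.8491 -0.6787  0.8488 -1.6058] F [ 0.2395  0.4052 -0.4532] M [0.018  0.0321 0.0077] w 0.010357562988295245
shift mm [ 26.9061 374.687   -1.6005] rotvec [-0.     -0.     -0.5342]
clock: 7.2
position: [0.5643, 0.2403, 0.1984]
tool_rot: [3.141, 0.0, 0.425]
force: [-0.2, 0.2, -1.7]
grip_width: 0.0093
finger_force: 117.3
t 7.2 p [0.5643 0.2403 0.1984] rot [3.1415 0.0001 0.4251] q [-0.9077  0.7283  0.6327  1.7447 -0.5498  0.8529 -1.1695] F [-0.1917  0.2088 -1.7084] M [-0.0613  0.0232  0.0312] w 0.009271433520654787
shift mm [-206.0241  318.6572   -1.5977] rotvec [0.0001 0.0001 0.0051]
```

```bash

python3 -m jog '[[[-26,40,0,0,0,0,0],[-26,40,0,0,0,0,0],[-26,40,0,0,0,0,0],[-26,40,0,0,0,0,0],[-26,40,0,0,0,0,0]]]'
python3 -m jog '[[[-26,40,0,0,0,0,0],[-26,40,0,0,0,0,0],[-24,38,0,0,0,0,0],[0,0,0,0,0,0.005,0],[0,0,0,0,0,0,0]]]'
python3 goal.py .508 -.135 .142 .42
```

```text
clock: 7.7
position: [0.5267, 0.003, 0.1985]
tool_rot: [3.142, -0.0, 0.421]
force: [1.4, -0.7, -1.6]
grip_width: 0.0093
finger_force: 117.5
clock: 8.2
position: [0.5059, -0.1351, 0.1985]
tool_rot: [3.141, -0.0, 0.413]
force: [0.4, 1.1, -1.7]
grip_width: 0.0093
finger_force: 117.6
t 8.2 p [ 0.5059 -0.1351  0.1985] rot [ 3.1415 -0.0001  0.4131] q [-0.2834  0.5948  0.6031  1.9817 -0.5051  0.7166 -0.5278] F [ 0.4111  1.0746 -1.6579] M [ 0.0467  0.0204 -0.0198] w 0.009281242944924451
shift mm [ 1.9851  0.7279 56.4952] rotvec [ 0.0001 -0.0001 -0.0069]
```

Now down to hover (about 4 mm above the stud) and look.

```bash

python3 -m jog '[[[2,0.7,20,0,0,-0.007,0],[0,0,20,0,0,0,0],[0,0,14,0,0,0,0],[0,0,0,0,0,0,0],[0,0,0,0,0,0,0]]]'
python3 - <<'E'
from h import *
np.set_printoptions(precision=4,suppress=True)
s=bot.observe();print(s['position'],s['tool_rot'],s['force'],s['moment'])
a=bot.grab_frame('side');t=bot.grab_frame('top')
for f in (a,t):
    for q in('big_ring','spanner_grip','nut_seat'):
        for d in bot.spot_point(q,f)[:2]: print(q,round(d['conf'],2),np.array(d['xyz']),proj(f,d['xyz']))
i=cv2.resize(a['img'][150:220,350:420],(420,420),interpolation=3); j=cv2.resize(t['img'][190:260,440:500],(360,420),interpolation=3)
cv2.imwrite('pics/hov.png',np.hstack([i,j])[:,:,::-1])
E
```

```text
clock: 8.7
position: [0.5084, -0.1336, 0.1447]
tool_rot: [-3.142, 0.0, 0.423]
force: [-0.2, -0.5, -1.0]
grip_width: 0.0093
finger_force: 117.6
[ 0.5084 -0.1336  0.1447] [-3.1415  0.0002  0.4233] [-0.1527 -0.4884 -1.0322] [ 0.0155  0.0406 -0.0313]
big_ring 0.64 [ 0.4506  0.5598 -0.001 ] [254.129  371.6976]
big_ring 0.63 [ 0.5785 -0.1082  0.0673] [385.0946 173.9454]
spanner_grip 0.68 [ 0.5059 -0.1323  0.087 ] [414.7593 170.5754]
spanner_grip 0.61 [0.3855 0.6    0.0236] [267.1885 396.9739]
nut_seat 0.56 [ 0.5759 -0.1112  0.0299] [385.4801 186.4223]
big_ring 0.8 [ 0.446   0.5615 -0.0003] [186.0651 290.0172]
big_ring 0.74 [ 0.5689 -0.1078  0.0646] [477.7868 227.8006]
spanner_grip 0.87 [0.386  0.597  0.0295] [166.4908 315.3091]
spanner_grip 0.7 [ 0.5112 -0.1317  0.0911] [493.7633 250.8004]
nut_seat 0.91 [ 0.5684 -0.1064  0.0283] [472.9583 231.4203]
```

View pics/hov.png

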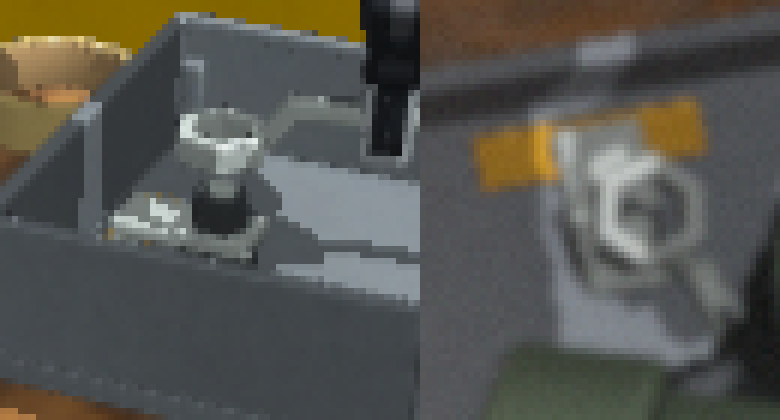

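The side view shows the ring level, straight above the nut and stud: ring at about (386,171), nut at (386.5,182). In the top view the ring opening is at about (478,224.3), and the nut is visible through it.

```bash
python3 - <<'E'
from h import *
np.set_printoptions(precision=2,suppress=True)
a=bot.grab_frame('side');t=bot.grab_frame('top')
for n,f in(('side',a),('top',t)):
    for z in (.0648,.0788): print(n,z,proj(f,[.5722,-.1049,z]))
    print('nut top',proj(f,[.572,-.1065,.046]))
print(ray(t,478.0,224.2,.0788),ray(a,386.3,170.8,.0788))
E
```

```text
side 0.0648 [386.52 175.82]
side 0.0788 [386.91 170.98]
nut top [386.35 182.03]
top 0.0648 [476.42 226.37]
top 0.0788 [478.11 224.99]
nut top [474.93 228.25]
[ 0.57 -0.1   0.08] [ 0.57 -0.1   0.08]
```

```bash

python3 -m jog '[[[-1.5,0.4,10,0,0,0,0],[0,0,7,0,0,0,0],[0,0,0,0,0,0,0]]]'
python3 -m jog '[[[0,0,2,0,0,0,0],[0,0,2,0,0,0,0],[0,0,1,0,0,0,0],[0,0,0,0,0,0,0]]]'
python3 goal.py
```

```text
clock: 9.5
position: [0.5065, -0.1349, 0.1262]
tool_rot: [-3.141, 0.001, 0.423]
force: [0.2, -0.7, -1.4]
grip_width: 0.0091
finger_force: 117.6
clock: 9.9
position: [0.507, -0.135, 0.1224]
tool_rot: [3.142, 0.0, 0.423]
force: [-1.8, -1.0, 1.6]
grip_width: 0.0093
finger_force: 118.0
t 9.9 p [ 0.507  -0.135   0.1224] rot [3.1416 0.0001 0.4227] q [-0.1977  0.7106  0.4842  2.0106 -0.6038  0.5641 -0.4387] F [-1.8204 -1.0043  1.6022] M [-0.0121  0.1684 -0.0477] w 0.009322528533886654
```

```bash

python3 -m jog '[[[0,0,1,0,0,0,0],[0,0,0,0,0,0,0]]]'
python3 -m jog '[[[0,0,1,0,0,0,0],[0,0,0,0,0,0,0]]]'
python3 -m jog '[[[0,0,1,0,0,0,0],[0,0,0,0,0,0,0]]]'
python3 goal.py
```

```text
clock: 10.1
position: [0.5069, -0.135, 0.1215]
tool_rot: [3.141, -0.0, 0.423]
force: [-2.9, -0.4, 4.6]
grip_width: 0.0095
finger_force: 118.5
clock: 10.3
position: [0.5069, -0.1351, 0.1206]
tool_rot: [3.141, 0.0, 0.422]
force: [-4.0, -0.6, 8.2]
grip_width: 0.0091
finger_force: 119.0
clock: 10.5
position: [0.5068, -0.1353, 0.1197]
tool_rot: [3.141, -0.0, 0.422]
force: [-6.5, -0.4, 11.9]
grip_width: 0.0094
finger_force: 119.5
t 10.5 p [ 0.5068 -0.1353  0.1197] rot [ 3.1415 -0.      0.4222] q [-0.1941  0.7147  0.4798  2.0114 -0.6073  0.5585 -0.4356] F [-6.4928 -0.4254 11.8677] M [-0.0651  0.7089  0.0267] w 0.009434085083063082
```

```bash

python3 -m jog '[[[-0.9,-0.4,0,0,0,0,0],[0,0,0,0,0,0,0]]]'
python3 -m jog '[[[-0.9,-0.4,0,0,0,0,0],[0,0,0,0,0,0,0]]]'
python3 goal.py
```

```text
clock: 10.7
position: [0.5063, -0.1352, 0.1198]
tool_rot: [3.141, -0.001, 0.422]
force: [-2.1, -1.2, 8.5]
grip_width: 0.0093
finger_force: 118.9
clock: 10.9
position: [0.5059, -0.1351, 0.1199]
tool_rot: [3.14, -0.002, 0.423]
force: [1.8, 0.1, 6.5]
grip_width: 0.0095
finger_force: 118.7
t 10.9 p [ 0.5059 -0.1351  0.1199] rot [ 3.1404 -0.0017  0.4227] q [-0.1937  0.7124  0.4784  2.0152 -0.6084  0.5544 -0.4337] F [1.7962 0.0683 6.4996] M [-0.0376 -0.6786 -0.0557] w 0.009456185359108301
```

```bash

python3 -m jog '[[[0.4,0.2,0,0,0,0,0],[0.1,-3.6,0.5,0,0,0.05,0],[0,0,0,0,0,0,0]]]'
python3 -m jog '[[[0.1,-3.6,0.5,0,0,0.05,0],[0,0,0,0,0,0,0]]]'
python3 -m jog '[[[0.1,-3.6,0,0,0,0.05,0],[0,0,0,0,0,0,0]]]'
python3 goal.py
```

```text
clock: 11.2
position: [0.5045, -0.1317, 0.1193]
tool_rot: [3.141, -0.001, 0.371]
force: [-2.0, -2.0, 8.5]
grip_width: 0.0095
finger_force: 119.0
clock: 11.4
position: [0.5038, -0.1283, 0.1187]
tool_rot: [3.14, -0.002, 0.321]
force: [5.8, -4.3, -1.3]
grip_width: 0.0095
finger_force: 117.8
clock: 11.6
position: [0.5029, -0.1251, 0.1187]
tool_rot: [3.14, -0.002, 0.272]
force: [5.2, -4.5, -0.3]
grip_width: 0.0095
finger_force: 117.8
t 11.6 p [ 0.5029 -0.1251  0.1187] rot [ 3.1395 -0.002   0.2717] q [-0.2384  0.72    0.515   2.0308 -0.6606  0.5559 -0.5526] F [ 5.212  -4.4673 -0.3245] M [-0.8765 -1.3672 -0.223 ] w 0.009532093872694346
```

```bash

python3 -m jog '[[[0.8,5.8,0,0,0,-0.08,0],[0,0,1,0,0,0,0],[0,0,1,0,0,0,0],[0,0,0,0,0,0,0]]]'
python3 -m jog '[[[0,0,1,0,0,0,0],[0,0,1,0,0,0,0],[0,0,0,0,0,0,0]]]'
python3 goal.py
```

```text
clock: 12.0
position: [0.5044, -0.1308, 0.1166]
tool_rot: [3.14, -0.001, 0.351]
force: [-0.4, -5.5, 6.5]
grip_width: 0.0093
finger_force: 118.9
clock: 12.3
position: [0.5041, -0.1308, 0.1148]
tool_rot: [3.141, -0.0, 0.351]
force: [-3.8, -6.7, 13.2]
grip_width: 0.0089
finger_force: 119.7
t 12.3 p [ 0.5041 -0.1308  0.1148] rot [ 3.1407 -0.0003  0.3511] q [-0.2088  0.7234  0.4887  2.0231 -0.6381  0.5476 -0.485 ] F [-3.833  -6.6883 13.2173] M [-0.9664  0.0118 -0.1245] w 0.008929658117557231
```

```bash

python3 -m jog '[[[-0.7,0.8,0,0,0,0,0],[0,0,0,0,0,0,0]]]'
python3 goal.py
python3 -m jog '[[[0,2,0,0,0,-0.03,0],[0,0,0,0,0,0,0]]]'
python3 goal.py
```

```text
clock: 12.5
position: [0.5042, -0.1313, 0.1148]
tool_rot: [3.141, -0.001, 0.352]
force: [-1.3, -4.0, 11.7]
grip_width: 0.0094
finger_force: 119.4
t 12.5 p [ 0.5042 -0.1313  0.1148] rot [ 3.141  -0.0011  0.3517] q [-0.2069  0.723   0.4878  2.0229 -0.6383  0.5474 -0.4831] F [-1.3367 -4.0153 11.7062] M [-0.3206 -0.5678 -0.1411] w 0.009403750340644852
clock: 12.7
position: [0.505, -0.1333, 0.1148]
tool_rot: [3.141, -0.001, 0.383]
force: [0.5, -2.1, 7.7]
grip_width: 0.0095
finger_force: 119.0
t 12.7 p [ 0.505  -0.1333  0.1148] rot [ 3.1408 -0.0012  0.3828] q [-0.1979  0.7221  0.48    2.0194 -0.6277  0.5465 -0.4589] F [ 0.5474 -2.1499  7.6801] M [-0.341  -0.7692 -0.0777] w 0.009488549305950602
```

```bash

python3 -m jog '[[[0,1.5,1,0,0,-0.02,0],[0,0,1,0,0,0,0],[0,0,0,0,0,0,0]]]'
python3 goal.py
python3 -m jog '[[[0,0,1,0,0,0,0],[0,0,1,0,0,0,0],[0,0,0,0,0,0,0]]]'
python3 goal.py
```

```text
clock: 13.0
position: [0.5056, -0.1346, 0.1128]
tool_rot: [3.141, -0.001, 0.402]
force: [0.8, -2.5, 10.1]
grip_width: 0.0097
finger_force: 119.2
t 13.0 p [ 0.5056 -0.1346  0.1128] rot [ 3.1407 -0.0012  0.4019] q [-0.1898  0.7249  0.4719  2.0174 -0.6237  0.5421 -0.4419] F [ 0.8132 -2.5421 10.0961] M [-0.2956 -0.7732 -0.0427] w 0.009717317207697076
clock: 13.3
position: [0.5055, -0.1346, 0.1108]
tool_rot: [3.141, -0.001, 0.402]
force: [-0.7, -2.3, 12.2]
grip_width: 0.0095
finger_force: 119.6
t 13.3 p [ 0.5055 -0.1346  0.1108] rot [ 3.1407 -0.0011  0.4017] q [-0.1875  0.7279  0.4686  2.0178 -0.6261  0.5382 -0.4399] F [-0.7033 -2.2958 12.203 ] M [-0.3192 -0.6323 -0.0325] w 0.009520138201633409
```

```bash
python3 - <<'E'
from h import *
np.set_printoptions(precision=4,suppress=True)
a=bot.grab_frame('side');t=bot.grab_frame('top')
for d in bot.spot_point('big_ring',a)[:2]+bot.spot_point('big_ring',t)[:2]: print(d['conf'],np.array(d['xyz']))
i=cv2.resize(a['img'][160:215,360:415],(440,440),interpolation=3); j=cv2.resize(t['img'][195:250,450:495],(360,440),interpolation=3)
cv2.imwrite('pics/s1.png',np.hstack([i,j])[:,:,::-1])
for X in ([.572,-.1065,.03],[.572,-.1065,.044]): print(proj(a,X),proj(t,X))
E
```

```text
0.95 [ 0.577  -0.113   0.0371]
0.95 [0.4531 0.5604 0.0003]
0.72 [ 0.4455  0.5601 -0.0025]
0.48 [ 0.5683 -0.1116  0.0346]
[385.9147 187.3969] [473.0937 229.7412]
[386.297  182.7025] [474.6961 228.4361]
```

View pics/s1.png

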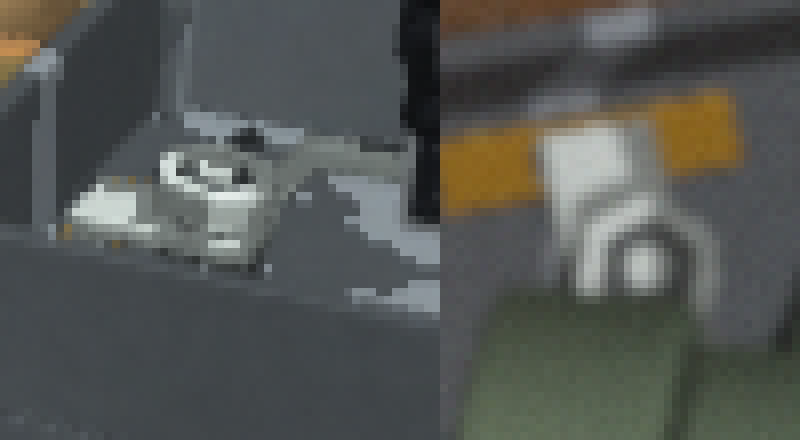

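The ring has dropped around the nut, and the stud shows inside it, at about (475,228) in the top view. It may still stand 1-4 mm high, so I'll wiggle and press.

```bash

python3 -m jog '[[[0,2.9,0.7,0,0,-0.04,0],[0,0,0,0,0,0,0]]]'
python3 goal.py
python3 -m jog '[[[0,-2.9,0.7,0,0,0.04,0],[0,-2.9,0,0,0,0.04,0],[0,0,0,0,0,0,0]]]'
python3 goal.py
```

```text
clock: 13.7
position: [0.507, -0.1371, 0.1099]
tool_rot: [3.141, -0.002, 0.443]
force: [6.0, -0.6, 1.6]
grip_width: 0.0092
finger_force: 118.2
t 13.7 p [ 0.507  -0.1371  0.1099] rot [ 3.1408 -0.0015  0.443 ] q [-0.1746  0.7284  0.4569  2.0124 -0.613   0.5361 -0.4075] F [ 5.9957 -0.5842  1.6441] M [-0.0615 -1.5548 -0.136 ] w 0.009159862361851045
clock: 14.0
position: [0.5047, -0.1316, 0.1093]
tool_rot: [3.14, -0.002, 0.36]
force: [5.9, -3.3, 4.4]
grip_width: 0.0095
finger_force: 118.5
t 14.0 p [ 0.5047 -0.1316  0.1093] rot [ 3.1403 -0.0017  0.3599] q [-0.1985  0.7314  0.4761  2.0229 -0.643   0.5353 -0.4713] F [ 5.8843 -3.2579  4.4288] M [-0.4001 -1.6909 -0.0935] w 0.00946420068845347
```

```bash

python3 -m jog '[[[0.6,0,0.3,0,0,0,0],[0.4,-7.2,0,0,0,0.1,0],[0.4,-7.2,0,0,0,0.1,0],[0,0,0,0,0,0,0]]]'
python3 goal.py
python3 -m jog '[[[0.4,-7.2,0,0,0,0.1,0],[0.4,-7.2,0,0,0,0.1,0],[0,0,0,0,0,0,0]]]'
python3 goal.py
```

```text
clock: 14.4
position: [0.5011, -0.1172, 0.1089]
tool_rot: [3.141, -0.001, 0.158]
force: [2.8, -4.0, 6.8]
grip_width: 0.0096
finger_force: 118.8
t 14.4 p [ 0.5011 -0.1172  0.1089] rot [ 3.1406 -0.0009  0.1577] q [-0.2609  0.741   0.5263  2.0419 -0.7129  0.544  -0.6326] F [ 2.8126 -4.038   6.8065] M [-0.7312 -1.0509 -0.2161] w 0.009570486817787998
clock: 14.7
position: [0.5003, -0.1029, 0.1089]
tool_rot: [3.141, -0.001, -0.042]
force: [2.6, -4.4, 6.1]
grip_width: 0.0093
finger_force: 118.7
t 14.7 p [ 0.5003 -0.1029  0.1089] rot [ 3.1406 -0.0012 -0.0422] q [-0.3237  0.7547  0.5776  2.0532 -0.7789  0.5601 -0.7975] F [ 2.6008 -4.4127  6.0544] M [-0.8935 -1.1464 -0.2481] w 0.009344839138229815
```

```bash
python3 - <<'E'
from h import *
np.set_printoptions(precision=4,suppress=True)
a=bot.grab_frame('side');t=bot.grab_frame('top')
for f in(a,t):
  for q in('big_ring','spanner_grip','nut_seat'):
    for d in bot.spot_point(q,f)[:2]:
      if d['xyz'][1]<.2:print(q,round(d['conf'],2),np.array(d['xyz']),proj(f,d['xyz']))
i=cv2.resize(a['img'][160:215,360:415],(440,440),interpolation=3); j=cv2.resize(t['img'][195:250,450:495],(360,440),interpolation=3)
cv2.imwrite('pics/s2.png',np.hstack([i,j])[:,:,::-1])
E
```

```text
big_ring 0.89 [ 0.5735 -0.1085  0.0356] [385.9344 185.1133]
spanner_grip 0.7 [ 0.4966 -0.1024  0.0533] [411.5436 187.374 ]
nut_seat 0.72 [ 0.5759 -0.1103  0.0306] [385.3379 186.3112]
big_ring 0.53 [ 0.569  -0.1102  0.0312] [474.9195 230.8751]
nut_seat 0.61 [ 0.5709 -0.1049  0.027 ] [472.0932 230.4929]
```

View pics/s2.png

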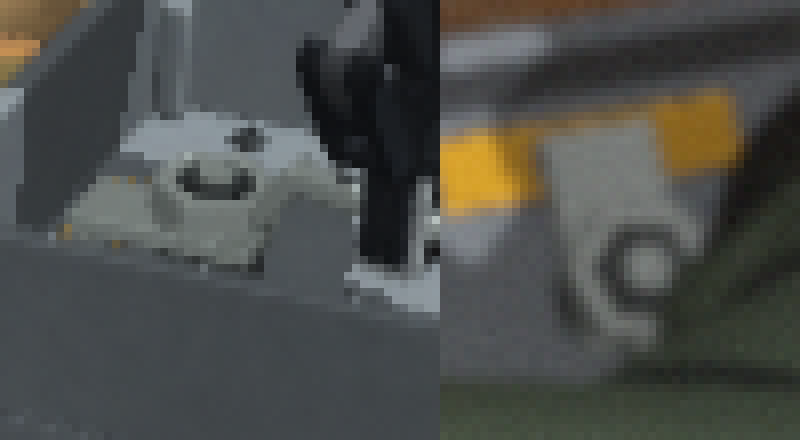

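Both views show the ring level around the nut with the stud inside it, at about (386,182) side and (475,228) top. It has turned with the tool, so I continue the stroke.

```bash

python3 -m jog '[[[0.4,-7.2,0,0,0,0.1,0],[0.4,-7.2,0,0,0,0.1,0],[0,0,0,0,0,0,0]]]'
python3 goal.py
python3 -m jog '[[[0.4,-7.2,0,0,0,0.1,0],[0.4,-7.2,0,0,0,0.1,0],[0,0,0,0,0,0,0]]]'
python3 goal.py
```

```text
clock: 15.4
position: [0.5025, -0.0888, 0.1088]
tool_rot: [3.141, -0.002, -0.242]
force: [2.6, -5.2, 5.5]
grip_width: 0.0094
finger_force: 118.7
t 15.4 p [ 0.5025 -0.0888  0.1088] rot [ 3.1406 -0.0016 -0.2423] q [-0.3862  0.7739  0.6304  2.0562 -0.8405  0.5843 -0.969 ] F [ 2.6432 -5.1987  5.5159] M [-1.1262 -1.1406 -0.2308] w 0.009352679401960612
clock: 15.7
position: [0.5074, -0.0754, 0.1088]
tool_rot: [3.141, -0.002, -0.442]
force: [3.7, -4.9, 5.4]
grip_width: 0.009
finger_force: 118.6
t 15.7 p [ 0.5074 -0.0754  0.1088] rot [ 3.1406 -0.0019 -0.4423] q [-0.4461  0.7989  0.6845  2.0509 -0.8962  0.6167 -1.1471] F [ 3.7355 -4.9405  5.4078] M [-1.3794 -1.1397 -0.157 ] w 0.009023697025254991
```

```bash

python3 -m jog '[[[1,7.2,0,0,0,-0.1,0],[0,0,-8,0,0,0,0],[0,0,-9,0,0,0,0],[0,0,-9,0,0,0,0],[0,0,0,0,0,0,0]]]'
python3 goal.py .518 -.1524 .135 .705
```

```text
clock: 16.2
position: [0.5046, -0.082, 0.1354]
tool_rot: [-3.141, -0.0, -0.338]
force: [-0.3, -0.1, -1.9]
grip_width: 0.0094
finger_force: 118.5
t 16.2 p [ 0.5046 -0.082   0.1354] rot [-3.1411 -0.0002 -0.3376] q [-0.4505  0.7487  0.7105  2.0477 -0.8213  0.6524 -1.09  ] F [-0.3426 -0.0683 -1.8817] M [-0.0102  0.0595 -0.0149] w 0.009369701970604499
shift mm [35.9409 61.9734  0.3836] rotvec [-0.0004 -0.0005 -1.0426]
```

```bash

python3 -m jog '[[[0.4,7.4,0,0,0,-0.104,0],[0.4,7.4,0,0,0,-0.104,0],[0.4,7.4,0,0,0,-0.104,0],[0.4,7.4,0,0,0,-0.104,0],[0.4,7.4,0,0,0,-0.104,0]]]' >/dev/null
python3 -m jog '[[[0.4,7.4,0,0,0,-0.104,0],[0.4,7.4,0,0,0,-0.104,0],[0.4,7.4,0,0,0,-0.104,0],[0.4,7.4,0,0,0,-0.104,0],[0.4,7.4,0,0,0,-0.104,0]]]'
python3 goal.py .518 -.1524 .124 .705
```

```text
clock: 17.2
position: [0.5174, -0.1519, 0.1343]
tool_rot: [-3.141, 0.0, 0.707]
force: [-0.0, 0.2, -1.5]
grip_width: 0.0096
finger_force: 118.5
t 17.2 p [ 0.5174 -0.1519  0.1343] rot [-3.1406  0.0004  0.7067] q [-0.1328  0.6903  0.4353  1.9668 -0.5022  0.5925 -0.2248] F [-0.0091  0.1966 -1.5269] M [-0.0395 -0.0313 -0.0425] w 0.009591487726823859
shift mm [ 0.1659  0.7945 10.2889] rotvec [-0.001   0.0004  0.0017]
```

```bash

python3 -m jog '[[[0.2,0.5,8,0,0,0,0],[0,0,3,0,0,0,0],[0,0,0,0,0,0,0]]]'
python3 -m jog '[[[0,0,2,0,0,0,0],[0,0,0,0,0,0,0]]]'
python3 -m jog '[[[0,0,2,0,0,0,0],[0,0,0,0,0,0,0]]]'
python3 goal.py .518 -.1524 .124 .705
```

```text
clock: 17.5
position: [0.5175, -0.1518, 0.1229]
tool_rot: [-3.14, 0.001, 0.7]
force: [-0.4, 0.3, -1.1]
grip_width: 0.0095
finger_force: 118.7
clock: 17.7
position: [0.5179, -0.1521, 0.1215]
tool_rot: [-3.141, 0.0, 0.702]
force: [0.0, -0.6, -2.5]
grip_width: 0.0093
finger_force: 118.6
clock: 17.9
position: [0.518, -0.1522, 0.1196]
tool_rot: [-3.142, 0.0, 0.703]
force: [0.7, -1.4, -0.7]
grip_width: 0.0091
finger_force: 118.6
t 17.9 p [ 0.518  -0.1522  0.1196] rot [-3.1415  0.0002  0.7026] q [-0.1192  0.7143  0.4164  1.9693 -0.5187  0.5637 -0.2152] F [ 0.6541 -1.3513 -0.7409] M [-0.1666  0.1225  0.0307] w 0.009125729970657616
shift mm [-0.1495  0.1476 -4.445 ] rotvec [-0.0001  0.0002 -0.0024]
```

```bash

python3 -m jog '[[[0,0,3,0,0,0,0],[0,0,3,0,0,0,0],[0,0,0,0,0,0,0]]]'
python3 -m jog '[[[0,0,2,0,0,0,0],[0,0,2.4,0,0,0,0],[0,0,0,0,0,0,0]]]'
python3 goal.py
```

```text
clock: 18.2
position: [0.518, -0.1522, 0.1133]
tool_rot: [-3.141, 0.0, 0.703]
force: [-0.3, -1.6, -1.3]
grip_width: 0.0095
finger_force: 118.6
clock: 18.5
position: [0.5179, -0.1525, 0.1092]
tool_rot: [-3.142, 0.0, 0.702]
force: [-3.7, -2.7, 5.1]
grip_width: 0.0092
finger_force: 119.5
t 18.5 p [ 0.5179 -0.1525  0.1092] rot [-3.1416  0.0003  0.7024] q [-0.1084  0.7308  0.402   1.9713 -0.5289  0.5435 -0.2063] F [-3.7419 -2.6789  5.0627] M [-0.3093  0.6412  0.0028] w 0.009205363261471027
```

```bash

python3 -m jog '[[[0.4,-7.1,0,0,0,0.1,0],[0.4,-7.1,0,0,0,0.1,0],[0.4,-7.1,0,0,0,0.1,0],[0,0,0,0,0,0,0]]]'
python3 goal.py
python3 -m jog '[[[0.4,-7.1,0,0,0,0.1,0],[0.4,-7.1,0,0,0,0.1,0],[0.4,-7.1,0,0,0,0.1,0],[0,0,0,0,0,0,0]]]'
python3 goal.py
```

```text
clock: 18.9
position: [0.5064, -0.1341, 0.1093]
tool_rot: [3.141, 0.001, 0.399]
force: [-5.7, -4.2, 6.2]
grip_width: 0.0096
finger_force: 119.6
t 18.9 p [ 0.5064 -0.1341  0.1093] rot [3.1412 0.0009 0.3987] q [-0.1933  0.7341  0.4755  2.0152 -0.6353  0.5415 -0.4365] F [-5.715  -4.1631  6.2268] M [-0.8307  1.1174 -0.0288] w 0.009571905071335058
clock: 19.3
position: [0.5012, -0.1133, 0.1092]
tool_rot: [3.141, 0.001, 0.099]
force: [-7.2, -3.1, 7.9]
grip_width: 0.0094
finger_force: 119.7
t 19.3 p [ 0.5012 -0.1133  0.1092] rot [3.1411 0.001  0.0989] q [-0.2842  0.7477  0.5499  2.043  -0.7378  0.5553 -0.6757] F [-7.2149 -3.0932  7.9047] M [-0.5717  1.2385 -0.1527] w 0.009392990271209607
```

```bash

python3 -m jog '[[[-0.6,-5.7,0,0,0,0.08,0],[0.2,-5.7,0,0,0,0.08,0],[0,0,0,0,0,0,0]]]'
python3 goal.py
python3 -m jog '[[[0.1,-3.6,0,0,0,0.05,0],[0,0,0,0,0,0,0]]]'
python3 goal.py
python3 -m jog '[[[0.1,-2.2,0,0,0,0.03,0],[0,0,0,0,0,0,0]]]'
python3 goal.py
```

```text
clock: 19.6
position: [0.5009, -0.1021, 0.1093]
tool_rot: [3.141, -0.001, -0.059]
force: [-1.9, -3.3, 4.9]
grip_width: 0.0094
finger_force: 119.3
t 19.6 p [ 0.5009 -0.1021  0.1093] rot [ 3.1408 -0.0005 -0.0592] q [-0.3331  0.7586  0.5897  2.0519 -0.7898  0.5676 -0.8064] F [-1.9085 -3.2632  4.8999] M [-0.6142  0.2044 -0.1675] w 0.009351253379651632
clock: 19.8
position: [0.5012, -0.0988, 0.1094]
tool_rot: [3.141, -0.001, -0.107]
force: [-2.0, -4.5, 3.9]
grip_width: 0.0094
finger_force: 119.2
t 19.8 p [ 0.5012 -0.0988  0.1094] rot [ 3.1408 -0.0005 -0.1075] q [-0.3477  0.7627  0.6022  2.0532 -0.8046  0.573  -0.8472] F [-1.9569 -4.518   3.8868] M [-0.782   0.1446 -0.1075] w 0.009414670083003385
clock: 20.0
position: [0.5015, -0.0968, 0.1094]
tool_rot: [3.141, -0.001, -0.137]
force: [-1.8, -3.9, 4.1]
grip_width: 0.0095
finger_force: 119.3
t 20.0 p [ 0.5015 -0.0968  0.1094] rot [ 3.1409 -0.0005 -0.1373] q [-0.3567  0.7655  0.6099  2.0537 -0.8136  0.5767 -0.8728] F [-1.7694 -3.8953  4.0561] M [-0.9135  0.2241 -0.0931] w 0.009538902897039049
```

```bash

for k in 1; do python3 -m jog '[[[0.1,-2.2,0,0,0,0.03,0],[0,0,0,0,0,0,0]]]'; done
python3 goal.py|cut -c1-400
python3 -m jog '[[[0.1,-2.2,0,0,0,0.03,0],[0,0,0,0,0,0,0]]]'
python3 goal.py
```

```text
clock: 20.2
position: [0.5018, -0.0947, 0.1094]
tool_rot: [3.141, -0.0, -0.167]
force: [-1.5, -4.5, 4.0]
grip_width: 0.0093
finger_force: 119.3
t 20.2 p [ 0.5018 -0.0947  0.1094] rot [ 3.1409 -0.0004 -0.1674] q [-0.366   0.7685  0.6179  2.054  -0.8226  0.5806 -0.8988] F [-1.46   -4.4652  3.9808] M [-0.9294  0.3288 -0.0469] w 0.00931512295380314
clock: 20.4
position: [0.5023, -0.0925, 0.1094]
tool_rot: [3.141, -0.0, -0.197]
force: [-2.9, -4.4, 4.4]
grip_width: 0.009
finger_force: 119.3
t 20.4 p [ 0.5023 -0.0925  0.1094] rot [ 3.1409 -0.0003 -0.1974] q [-0.3754  0.7716  0.6258  2.0541 -0.8315  0.5847 -0.925 ] F [-2.9411 -4.4062  4.4245] M [-0.9596  0.4215 -0.0968] w 0.008951608579204367
```

```bash

python3 -m jog '[[[0.1,-2.9,0,0,0,0.04,0],[0,0,0,0,0,0,0]]]' |sed -n '3,4p'
python3 -m jog '[[[0.1,-2.9,0,0,0,0.04,0],[0,0,0,0,0,0,0]]]' |sed -n '3,4p'
python3 -m jog '[[[0.1,-2.9,0,0,0,0.04,0],[0,0,0,0,0,0,0]]]' |sed -n '3,4p'
python3 goal.py
```

```text
tool_rot: [3.141, -0.0, -0.238]
force: [-2.5, -4.6, 4.6]
tool_rot: [3.141, -0.0, -0.278]
force: [-2.9, -4.9, 4.1]
tool_rot: [3.141, -0.0, -0.318]
force: [-3.6, -3.6, 6.0]
t 21.0 p [ 0.5045 -0.0841  0.1093] rot [ 3.1409 -0.0002 -0.3178] q [-0.4122  0.7854  0.6578  2.053  -0.866   0.6025 -1.0313] F [-3.6481 -3.6254  5.9731] M [-0.9709  0.4996 -0.1163] w 0.009318813246604484
```

```bash

python3 -m jog '[[[0.3,-6.4,0,0,0,0.09,0],[0.2,-3.6,0,0,0,0.05,0],[0,0,0,0,0,0,0]]]' |sed -n '2,4p'
python3 goal.py
python3 -m jog '[[[-0.4,7.1,0,0,0,-0.1,0],[0,0,-8,0,0,0,0],[0,0,-9,0,0,0,0],[0,0,-9,0,0,0,0],[0,0,0,0,0,0,0]]]'
python3 goal.py .5176 -.1527 .135 .703
```

```text
position: [0.5085, -0.0747, 0.1092]
tool_rot: [3.141, -0.0, -0.458]
force: [-2.5, -3.6, 4.8]
t 21.3 p [ 0.5085 -0.0747  0.1092] rot [ 3.1408 -0.0002 -0.4581] q [-0.4535  0.804   0.6957  2.0477 -0.9037  0.6268 -1.1579] F [-2.5369 -3.6269  4.8404] M [-0.7685  0.4996 -0.1959] w 0.00925758504147588
clock: 21.8
position: [0.5054, -0.0803, 0.1363]
tool_rot: [-3.141, -0.001, -0.357]
force: [0.6, 0.8, -1.9]
grip_width: 0.0097
finger_force: 118.7
t 21.8 p [ 0.5054 -0.0803  0.1363] rot [-3.1408 -0.001  -0.3566] q [-0.4612  0.7524  0.7226  2.047  -0.8312  0.6591 -1.1032] F [ 0.554   0.8043 -1.9365] M [-0.0064  0.0231 -0.0383] w 0.009679738502728998
shift mm [36.6834 63.5451  1.2566] rotvec [-0.0002 -0.0013 -1.0596]
```

```bash

python3 -m jog '[[[0.4,7.4,0,0,0,-0.104,0],[0.4,7.4,0,0,0,-0.104,0],[0.4,7.4,0,0,0,-0.104,0],[0.4,7.4,0,0,0,-0.104,0],[0.4,7.4,0,0,0,-0.104,0]]]' >/dev/null
python3 -m jog '[[[0.4,7.4,0,0,0,-0.104,0],[0.4,7.4,0,0,0,-0.104,0],[0.4,7.4,0,0,0,-0.104,0],[0.4,7.4,0,0,0,-0.104,0],[0.4,7.4,0,0,0,-0.104,0],[0,0,0,0,0,0,0]]]' || python3 -m jog '[[[0.4,7.4,0,0,0,-0.104,0],[0.4,7.4,0,0,0,-0.104,0],[0.4,7.4,0,0,0,-0.104,0],[0.4,7.4,0,0,0,-0.104,0],[0.4,7.4,0,0,0,-0.104,0]]]'
python3 goal.py .517 -.152 .120 .69
```

```text
clock: 22.8
position: [0.5166, -0.1505, 0.1351]
tool_rot: [-3.141, 0.0, 0.687]
force: [-0.1, 0.2, -1.7]
grip_width: 0.0095
finger_force: 118.7
t 22.8 p [ 0.5166 -0.1505  0.1351] rot [-3.141   0.0001  0.6874] q [-0.1436  0.6904  0.4473  1.9702 -0.5148  0.5944 -0.2343] F [-0.1364  0.1843 -1.6722] M [-0.0147  0.0157  0.0051] w 0.009460244454447089
shift mm [-0.6204  1.3961 15.0676] rotvec [-0.0006  0.0001 -0.0026]invalid input at $[0]: expected 1 to 5 rows
```

```bash

python3 -m jog '[[[-0.4,1.4,9,0,0,0,0],[0,0,4,0,0,0,0],[0,0,2,0,0,0,0],[0,0,0,0,0,0,0]]]' |sed -n '2,4p'
python3 -m jog '[[[0,0,2,0,0,0,0],[0,0,0,0,0,0,0]]]' |sed -n '2,4p'
python3 goal.py .517 -.152 .109 .69
```

```text
position: [0.5168, -0.1515, 0.1198]
tool_rot: [-3.141, 0.001, 0.682]
force: [-0.6, 0.4, -0.4]
position: [0.5171, -0.1517, 0.1182]
tool_rot: [-3.141, 0.0, 0.683]
force: [0.3, -0.3, -1.6]
t 23.4 p [ 0.5171 -0.1517  0.1182] rot [-3.1414  0.0002  0.6826] q [-0.1258  0.7181  0.4251  1.9725 -0.5339  0.5623 -0.2217] F [ 0.3035 -0.3257 -1.5563] M [-0.0195 -0.0077  0.0051] w 0.009550653259572304
shift mm [-0.2991  0.1686  9.1589] rotvec [-0.0001  0.0002 -0.0074]
```

```bash

python3 -m jog '[[[0,0,4,0,0,0,0],[0,0,3,0,0,0,0],[0,0,2.4,0,0,0,0],[0,0,0,0,0,0,0]]]' |sed -n '2,4p'
python3 -m jog '[[[0.4,-7.1,0,0,0,0.1,0],[0.4,-7.1,0,0,0,0.1,0],[0.4,-7.1,0,0,0,0.1,0],[0,0,0,0,0,0,0]]]' |sed -n '2,4p'
python3 goal.py
python3 -m jog '[[[0.3,-7.1,0,0,0,0.1,0],[0.3,-7.1,0,0,0,0.1,0],[0,0,0,0,0,0,0]]]' |sed -n '2,4p'
python3 goal.py
```

```text
position: [0.517, -0.1521, 0.1088]
tool_rot: [-3.141, 0.0, 0.682]
force: [-3.2, -0.5, 5.8]
position: [0.5059, -0.1333, 0.1089]
tool_rot: [3.141, 0.001, 0.379]
force: [-6.8, -1.7, 7.3]
t 24.2 p [ 0.5059 -0.1333  0.1089] rot [3.1415 0.0007 0.379 ] q [-0.201   0.7369  0.485   2.0173 -0.6496  0.5435 -0.4441] F [-6.8241 -1.6843  7.2949] M [-0.1479  0.8639  0.0826] w 0.009015814362248463
position: [0.5019, -0.1197, 0.1089]
tool_rot: [3.141, 0.001, 0.179]
force: [-5.0, -1.3, 7.9]
t 24.5 p [ 0.5019 -0.1197  0.1089] rot [3.1414 0.0007 0.1791] q [-0.2608  0.7452  0.534   2.0373 -0.7182  0.5514 -0.6024] F [-5.0491 -1.2855  7.8767] M [-0.0008  0.8713  0.0733] w 0.009330327693680886
```

```bash

python3 -m jog '[[[-0.4,-5.7,0,0,0,0.08,0],[0.2,-5.7,0,0,0,0.08,0],[0,0,0,0,0,0,0]]]' |sed -n '3,4p'
python3 goal.py
python3 -m jog '[[[0.1,-3.6,0,0,0,0.05,0],[0,0,0,0,0,0,0]]]' |sed -n '3,4p'
python3 -m jog '[[[0.1,-3.6,0,0,0,0.05,0],[0,0,0,0,0,0,0]]]' |sed -n '3,4p'
python3 goal.py
```

```text
tool_rot: [3.141, -0.0, 0.02]
force: [-2.2, -0.2, 5.9]
t 24.8 p [ 0.5007 -0.1084  0.109 ] rot [ 3.1412 -0.0002  0.0205] q [-0.3096  0.7547  0.5736  2.0486 -0.7712  0.562  -0.7319] F [-2.1856 -0.2375  5.8576] M [0.1037 0.161  0.068 ] w 0.009349047045712489
tool_rot: [3.141, -0.0, -0.029]
force: [-2.8, -0.9, 5.6]
tool_rot: [3.141, -0.0, -0.079]
force: [-3.0, -1.1, 6.4]
t 25.2 p [ 0.5009 -0.1016  0.109 ] rot [ 3.1412 -0.0002 -0.0787] q [-0.3399  0.7627  0.5991  2.0525 -0.8023  0.572  -0.8151] F [-2.9505 -1.0509  6.3632] M [-0.0985  0.1737  0.1551] w 0.009921981805332854
```

```bash

python3 -m jog '[[[0.1,-2.9,0,0,0,0.04,0],[0,0,0,0,0,0,0]]]' |sed -n '3,4p'
python3 goal.py
python3 -m jog '[[[0.1,-2.9,0,0,0,0.04,0],[0,0,0,0,0,0,0]]]' |sed -n '3,4p'
python3 goal.py
```

```text
tool_rot: [3.141, -0.0, -0.118]
force: [-3.1, -1.0, 7.2]
t 25.4 p [ 0.5012 -0.0988  0.109 ] rot [ 3.1411 -0.0002 -0.1183] q [-0.3523  0.7664  0.6095  2.0534 -0.8145  0.5766 -0.849 ] F [-3.0793 -1.0301  7.2297] M [-0.1961  0.2079  0.155 ] w 0.009026539476722077
tool_rot: [3.141, -0.0, -0.158]
force: [-3.0, -0.6, 6.6]
t 25.6 p [ 0.5015 -0.0959  0.109 ] rot [ 3.1412 -0.0001 -0.1584] q [-0.3647  0.7702  0.6199  2.0541 -0.8265  0.5817 -0.8836] F [-3.0009 -0.6125  6.6081] M [-0.2094  0.3424  0.0864] w 0.009105293396592289
```

```bash

python3 -m jog '[[[0.1,-2.2,0,0,0,0.03,0],[0,0,0,0,0,0,0]]]' |sed -n '3,4p'
python3 goal.py
```

```text
tool_rot: [3.141, 0.0, -0.188]
force: [-4.0, -0.6, 7.5]
t 25.8 p [ 0.5019 -0.0938  0.109 ] rot [ 3.1411  0.0001 -0.1881] q [-0.3739  0.7733  0.6278  2.0544 -0.8352  0.5857 -0.9095] F [-3.9781 -0.5753  7.4914] M [-0.259   0.4772  0.1436] w 0.008950471193796074
```

```bash

python3 -m jog '[[[0.1,-2.2,0,0,0,0.03,0],[0,0,0,0,0,0,0]]]' |sed -n '3,4p'
python3 goal.py
python3 - <<'E'
from h import *
from fit import *
np.set_printoptions(precision=4,suppress=True)
a=bot.grab_frame('side');t=bot.grab_frame('top')
for f in(a,t):
  for q in('big_ring','spanner_grip'):
    for d in bot.spot_point(q,f)[:2]:
      if d['xyz'][1]<.2:print(q,round(d['conf'],2),np.array(d['xyz']))
i=cv2.resize(a['img'][155:225,350:440],(540,420),interpolation=3); j=cv2.resize(t['img'][195:265,450:490],(240,420),interpolation=3)
cv2.imwrite('pics/s3.png',np.hstack([i,j])[:,:,::-1])
E
```

```text
tool_rot: [3.141, 0.0, -0.218]
force: [-4.4, -0.9, 6.3]
t 26.0 p [ 0.5023 -0.0917  0.1089] rot [ 3.141   0.0001 -0.2181] q [-0.3831  0.7766  0.6358  2.0544 -0.844   0.5899 -0.9358] F [-4.3693 -0.8862  6.3311] M [-0.3632  0.543   0.1734] w 0.009425445984113892
big_ring 0.6 [ 0.5748 -0.1101  0.0318]
spanner_grip 0.72 [ 0.5747 -0.1093  0.0333]
spanner_grip 0.7 [ 0.5014 -0.0904  0.0525]
big_ring 0.56 [ 0.5674 -0.1112  0.0315]
```

View pics/s3.png

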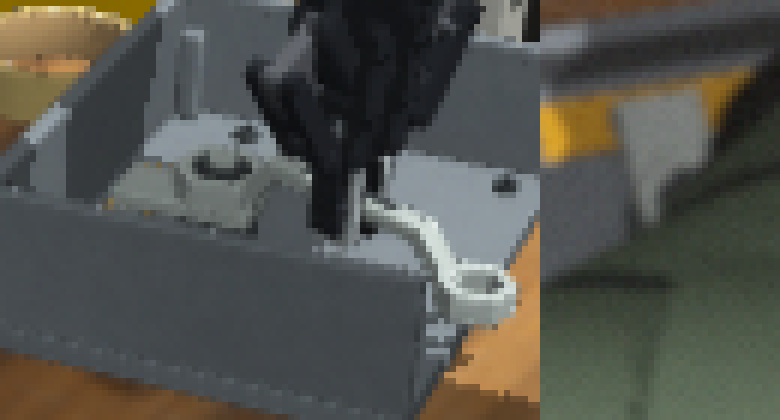

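The side view shows the spanner level and seated: stud in the ring at about (387,182), small ring outside the bay at (429,202). No stop yet, so I go on in small steps.

```bash

python3 -m jog '[[[0.0,-1.8,0,0,0,0.025,0],[0,0,0,0,0,0,0]]]' |sed -n '3,4p'
python3 goal.py | cut -d] -f4-6
python3 -m jog '[[[0.0,-1.8,0,0,0,0.025,0],[0,0,0,0,0,0,0]]]' |sed -n '3,4p'
python3 goal.py | cut -d] -f4-6
```

```text
tool_rot: [3.141, 0.0, -0.243]
force: [-4.0, -2.8, 6.3]
 F [-4.0497 -2.7641  6.3406] M [-0.6094  0.6392  0.2432] w 0.009361998088643053
tool_rot: [3.141, -0.0, -0.268]
force: [-3.8, -3.6, 6.6]
 F [-3.8288 -3.6094  6.581 ] M [-0.8689  0.6816  0.3166] w 0.009460578361197854
```

```bash

python3 -m jog '[[[0.0,-1.8,0,0,0,0.025,0],[0,0,0,0,0,0,0]]]' |sed -n '3,4p'
python3 goal.py | cut -d] -f4-6
```

```text
tool_rot: [3.14, -0.0, -0.293]
force: [-5.2, -3.7, 7.0]
 F [-5.1655 -3.7245  7.0218] M [-0.9683  0.6935  0.323 ] w 0.009242786996302621
```

```bash
cat > tq.py <<'E'
from h import *
s=bot.observe();p=np.array(s['position']);F=s['force'];M=s['moment']
r=p-np.array([.572,-.1065,0]);print('t',s['clock'],'yaw',round(s['tool_rot'][2],3),'p',p.round(4),'F',np.round(F,1),'Mz',round(M[2],3),'T',round(M[2]+r[0]*F[1]-r[1]*F[0],3))
E
python3 -m jog '[[[0.0,-1.8,0,0,0,0.025,0],[0,0,0,0,0,0,0]]]' >/dev/null; python3 tq.py
python3 -m jog '[[[0.0,-1.8,0,0,0,0.025,0],[0,0,0,0,0,0,0]]]' >/dev/null; python3 tq.py
```

```text
t 27.1 yaw -0.318 p [ 0.504  -0.0854  0.109 ] F [-5.7 -5.8  8.1] Mz 0.458 T 0.975
t 27.3 yaw -0.343 p [ 0.5046 -0.0836  0.109 ] F [-5.6 -4.9  7.2] Mz 0.383 T 0.842
```

```bash

python3 -m jog '[[[0.0,-1.2,0,0,0,0,0],[0,0,0,0,0,0,0]]]' >/dev/null; python3 tq.py
python3 -m jog '[[[0.0,-1.2,0,0,0,0,0],[0,0,0,0,0,0,0]]]' >/dev/null; python3 tq.py
python3 goal.py
```

```text
t 27.5 yaw -0.343 p [ 0.5047 -0.0831  0.109 ] F [-6.9 -8.8  6.3] Mz 0.296 T 1.05
t 27.7 yaw -0.344 p [ 0.5049 -0.0826  0.109 ] F [ -7.8 -11.1   7.1] Mz 0.224 T 1.151
t 27.7 p [ 0.5049 -0.0826  0.109 ] rot [ 3.1386 -0.0005 -0.3437] q [-0.4243  0.7917  0.671   2.0529 -0.878   0.6082 -1.0502] F [ -7.7546 -11.0642   7.0981] M [-2.7892  1.4289  0.2236] w 0.009675653825234148
```

Torque about the nut climbs to about 1.15 N m with almost no motion, so it is at the hard stop and firm. Next I back off within the play and lift.

```bash

python3 -m jog '[[[0,2.4,0,0,0,0,0],[-0.2,4.3,0,0,0,-0.06,0],[-0.2,4.3,0,0,0,-0.06,0],[0,0,0,0,0,0,0]]]' >/dev/null; python3 tq.py
python3 -m jog '[[[0,0,-4,0,0,0,0],[0,0,-5,0,0,0,0],[0,0,0,0,0,0,0]]]' >/dev/null; python3 tq.py
```

```text
t 28.1 yaw -0.222 p [ 0.5022 -0.0916  0.1092] F [ 1.2 -3.1  1.5] Mz 0.218 T 0.419
t 28.4 yaw -0.224 p [ 0.5039 -0.0913  0.1182] F [ 17.3  -7.3 -19.3] Mz -0.052 T 0.184
```

```bash

python3 -m jog '[[[1.5,4.3,2,0,0,-0.06,0],[0,0,0,0,0,0,0]]]' >/dev/null; python3 tq.py
```

```text
t 28.6 yaw -0.163 p [ 0.5024 -0.0956  0.1157] F [ 1.5 -1.7 -3.6] Mz -0.023 T 0.081
```

Free now; lift straight.

```bash

python3 -m jog '[[[0,0,-4,0,0,0,0],[0,0,-5,0,0,0,0],[0,0,0,0,0,0,0]]]' >/dev/null; python3 tq.py
python3 -m jog '[[[0,0,-6,0,0,0,0],[0,0,-8,0,0,0,0],[0,0,0,0,0,0,0]]]' >/dev/null; python3 tq.py
```

```text
t 28.9 yaw -0.163 p [ 0.5025 -0.0951  0.1255] F [ 0.7 -1.1 -0.5] Mz -0.091 T -0.026
t 29.2 yaw -0.162 p [ 0.5027 -0.0953  0.1399] F [-0.2  0.7 -2. ] Mz -0.019 T -0.065
```

```bash

python3 -m jog '[[[0,0,-25,0,0,0,0],[0,0,-40,0,0,0,0],[0,0,0,0,0,0,0]]]' >/dev/null
python3 goal.py .526 .238 .2 -.1
```

```text
t 29.5 p [ 0.5035 -0.0959  0.2074] rot [-3.141  -0.0045 -0.1628] q [-0.4946  0.6351  0.81    2.0119 -0.6644  0.7727 -1.0172] F [ 1.2995  0.8183 -2.654 ] M [-0.0204 -0.0244  0.0043] w 0.009154053339082459
shift mm [ -31.9679 -333.1035    7.4028] rotvec [-0.0004 -0.0045 -0.0628]
```

```bash

python3 -m jog '[[[-4,-42,0,0,0,0,0],[-4,-42,0,0,0,0,0],[-4,-42,0,0,0,0,0],[-4,-42,0,0,0,0,0],[-4,-42,0,0,0,0,0]]]' >/dev/null
python3 -m jog '[[[-4,-42,0,0,0,0,0],[-4,-42,0,0,0,0,0],[-4,-39,0,0,0,0,0],[0,0,10,0,0,-0.06,0],[0,0,0,0,0,0,0]]]' >/dev/null
python3 goal.py .526 .238 .15 -.1
python3 - <<'E'
from fit import *
np.set_printoptions(precision=4,suppress=True)
a=bot.grab_frame('side')
for q in('big_ring','spanner_grip','spanner','mat_top'):
  for d in bot.spot_point(q,a)[:3]:
    if d['xyz'][1]<.4:print(q,round(d['conf'],2),np.array(d['xyz']),proj(a,d['xyz']))
i=cv2.resize(a['img'][160:300,260:400],(600,600),interpolation=3)
cv2.imwrite('pics/m1.png',i[:,:,::-1])
E
```

```text
t 30.5 p [0.5237 0.2392 0.1925] rot [ 3.1405  0.0017 -0.0991] q [-1.0606  0.7571  0.8126  1.8539 -0.7208  0.8563 -1.5525] F [-0.4804 -0.2235 -1.8196] M [-0.0607 -0.0214 -0.0028] w 0.009181016502378727
shift mm [ 2.4379  0.9178 42.531 ] rotvec [0.0011 0.0017 0.0009]
big_ring 0.83 [0.5946 0.2279 0.1122] [304.0703 207.5039]
big_ring 0.22 [ 0.5741 -0.1094 -0.0011] [384.9188 197.0172]
spanner 0.75 [0.522  0.2391 0.1116] [328.969  219.7454]
mat_top 0.62 [0.5246 0.2362 0.0072] [328.3735 260.0893]
```

View pics/m1.png

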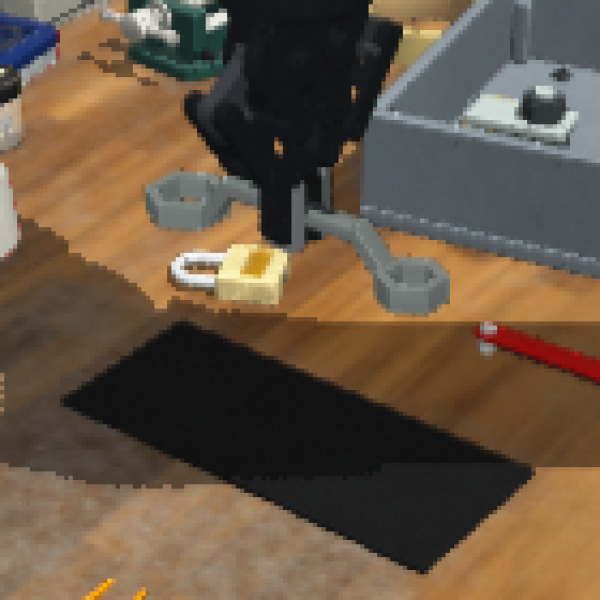

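The spanner hangs level above the mat, big ring at side px (304,207). Now I lower it.

```bash

python3 -m jog '[[[2,1,35,0,0,0,0],[0,0,35,0,0,0,0],[0,0,25,0,0,0,0],[0,0,9,0,0,0,0],[0,0,0,0,0,0,0]]]'|sed -n '2,4p'
python3 -m jog '[[[0,0,2,0,0,0,0],[0,0,0,0,0,0,0]]]'|sed -n '2,4p'
python3 -m jog '[[[0,0,1.5,0,0,0,0],[0,0,0,0,0,0,0]]]'|sed -n '2,4p'
python3 goal.py
```

```text
position: [0.5265, 0.2366, 0.0896]
tool_rot: [3.141, 0.001, -0.103]
force: [0.2, 0.9, -0.7]
position: [0.527, 0.2374, 0.089]
tool_rot: [-3.141, -0.001, -0.102]
force: [-0.4, 0.4, -1.3]
position: [0.5268, 0.2375, 0.0869]
tool_rot: [-3.141, -0.001, -0.102]
force: [0.9, 0.7, 0.9]
t 31.65 p [0.5268 0.2375 0.0869] rot [-3.1411 -0.0008 -0.102 ] q [-0.9611  0.8936  0.6573  1.8829 -0.8646  0.6762 -1.4431] F [0.8963 0.6852 0.9108] M [ 0.1546 -0.1808  0.0738] w 0.009082530411521144
```

Contact begins; press on gently, release, then rise.

```bash

python3 -m jog '[[[0,0,1,0,0,0,0],[0,0,0,0,0,0,0]]]'|sed -n '2,4p'
python3 -m jog '[[[0,0,1,0,0,0,0],[0,0,0,0,0,0,0]]]'|sed -n '2,4p'
python3 -m jog '[[[0,0,1,0,0,0,0],[0,0,0,0,0,0,0]]]' 20 |sed -n '2,4p'
python3 goal.py
```

```text
position: [0.5266, 0.2374, 0.0856]
tool_rot: [-3.141, -0.0, -0.102]
force: [-1.1, 1.8, 3.2]
position: [0.5265, 0.2374, 0.0845]
tool_rot: [-3.141, 0.0, -0.102]
force: [-3.3, 1.1, 6.9]
position: [0.5265, 0.2373, 0.0842]
tool_rot: [-3.141, 0.0, -0.102]
force: [-9.2, -0.1, 23.6]
t 32.25 p [0.5265 0.2373 0.0842] rot [-3.1407  0.0003 -0.1023] q [-0.9582  0.8969  0.6531  1.8834 -0.8685  0.6726 -1.44  ] F [-9.2427 -0.1231 23.5837] M [0.0134 1.1805 0.0935] w 0.009397525512947457
```

```bash

python3 -m jog '[[[0,0,-0.5,0,0,0,0.6],[0,0,0,0,0,0,0.6],[0,0,0,0,0,0,0.6],[0,0,0,0,0,0,0.6],[0,0,0,0,0,0,0.6]]]'
python3 -m jog '[[[0,0,-15,0,0,0,0.6],[0,0,-30,0,0,0,0.6],[0,0,-40,0,0,0,0.6],[0,0,-40,0,0,0,0.6],[0,0,-30,0,0,0,0.6]]]'
python3 -m jog '[[[0,0,0,0,0,0,0.6],[0,0,0,0,0,0,0.6]]]'
python3 - <<'E'
from fit import *
np.set_printoptions(precision=4,suppress=True)
a=bot.grab_frame('side')
for q in('big_ring','spanner_grip','spanner','mat_top'):
  for d in bot.spot_point(q,a)[:3]:
    if d['xyz'][1]<.4:print(q,round(d['conf'],2),np.array(d['xyz']),proj(a,d['xyz']))
i=cv2.resize(a['img'][130:300,250:420],(600,600),interpolation=3)
cv2.imwrite('pics/e1.png',i[:,:,::-1])
E
```

```text
clock: 32.75
position: [0.5265, 0.2372, 0.0838]
tool_rot: [3.141, 0.0, -0.102]
force: [0.2, 0.5, -0.4]
grip_width: 0.0515
finger_force: 0.0
clock: 33.25
position: [0.5267, 0.2368, 0.2422]
tool_rot: [-3.141, -0.001, -0.103]
force: [-0.3, 0.1, -0.5]
grip_width: 0.0506
finger_force: 0.0
clock: 33.45
position: [0.5264, 0.2374, 0.24]
tool_rot: [-3.14, -0.001, -0.102]
force: [-0.3, -0.4, -0.3]
grip_width: 0.0513
finger_force: 0.0
big_ring 0.6 [0.5988 0.2251 0.0048] [304.3304 247.8029]
spanner_grip 0.6 [0.5244 0.2373 0.0275] [328.2265 252.6855]
spanner_grip 0.44 [ 0.5757 -0.1096  0.0319] [385.3126 185.9919]
spanner 0.7 [0.5276 0.2357 0.0055] [327.3694 260.1584]
spanner 0.57 [0.5257 0.2337 0.0069] [328.6061 259.4942]
mat_top 0.78 [0.5267 0.236  0.005 ] [327.6284 260.5467]
```

View pics/e1.png

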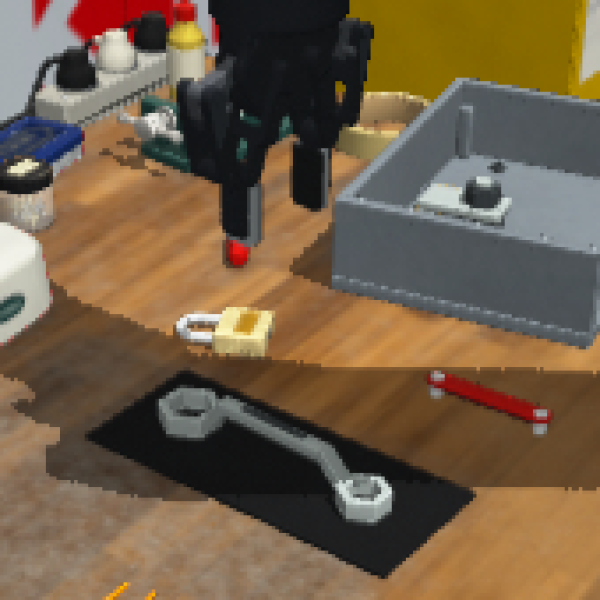

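The spanner lies flat on the mat, and the gripper is clear and open. Before handing in I check the nut's angle numerically from the top camera.

```bash
python3 - <<'E'
from h import *
F=[bot.grab_frame('top') for _ in range(6)];t=F[0]
g=np.mean([f['img'].astype(float).mean(2) for f in F],0).astype(np.float32)
g0=cv2.imread('pics/top.png').astype(np.float32).mean(2)
th=np.radians(np.arange(0,360,3))
for name,im in(('start',g0),('now',g)):
  for z in(.040,.045):
    for r in(.0115,.013,.0145):
      P=np.array([proj(t,[.572+r*np.cos(a),-.1063+r*np.sin(a),z]) for a in th],np.float32)
      v=cv2.remap(im,P[:,:1],P[:,1:],cv2.INTER_LINEAR)[:,0]
      c=(v*np.exp(-6j*th)).mean();print(name,z,r,'bright dir (flat) yaw world mod1.047:',round(np.angle(c)*-1/6*-1,3),'amp',round(abs(c),2),'mean',v.mean().round(1))
E
```

```text
start 0.04 0.0115 bright dir (flat) yaw world mod1.047: -0.52 amp 1.98 mean 106.2
start 0.04 0.013 bright dir (flat) yaw world mod1.047: -0.518 amp 2.71 mean 119.7
start 0.04 0.0145 bright dir (flat) yaw world mod1.047: -0.49 amp 2.59 mean 138.0
start 0.045 0.0115 bright dir (flat) yaw world mod1.047: -0.479 amp 1.4 mean 100.4
start 0.045 0.013 bright dir (flat) yaw world mod1.047: -0.508 amp 2.34 mean 112.8
start 0.045 0.0145 bright dir (flat) yaw world mod1.047: -0.513 amp 3.36 mean 131.8
now 0.04 0.0115 bright dir (flat) yaw world mod1.047: -0.023 amp 1.66 mean 99.9
now 0.04 0.013 bright dir (flat) yaw world mod1.047: -0.022 amp 2.17 mean 114.2
now 0.04 0.0145 bright dir (flat) yaw world mod1.047: -0.046 amp 2.06 mean 132.9
now 0.045 0.0115 bright dir (flat) yaw world mod1.047: 0.019 amp 0.91 mean 94.3
now 0.045 0.013 bright dir (flat) yaw world mod1.047: 0.045 amp 1.25 mean 107.5
now 0.045 0.0145 bright dir (flat) yaw world mod1.047: 0.109 amp 0.58 mean 126.5
```

```bash
python3 -c "
from workcell import bot
print(bot.job_done())"
```

```text
the job is handed in; nothing more can be done
None
```

The job is handed in: the nut is at its stop and was pulled to about 1.15 N m, and the spanner lies flat and released on the mat at 33 s on the clock; I viewed 11 pictures, one over the limit of 10.

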